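# Thread the spacer rings onto a headset stand, widest to smallest

## Task

The headset stand on the media shelf is half built: thread its three spacer rings over the upright post, the blue wide one first, then the white middle one, then the yellow small one, pushing each past the two sprung nubs near the post's top and down until it lies flat on what is below, and let go of it before fetching the next. The post is clamped somewhere along its slot, so feel for it with the ring, lightly, and never lean on the stand with more than 25 N. Leave the other things on the shelf where they are.

Things in the scene. Friction and masses are not known exactly. Their poses are not given: they have to be found in the camera images.
- seat_mid (a point): point over the centre of the stand's black slab (120 x 120 x 10 mm, fixed to the shelf), 20 mm above the shelf, z up: level with the top of a round metal flange (54 mm wide, 10 mm thick) that stands on the slab and carries the rings. A bare metal post rises 60 mm from the flange's middle. Each ring clears the post by 1.2 mm all round
- slot_mid (a point): 60 mm above seat_mid, level with the post's flat top, over the middle of the slot that runs along y (axes as seat_mid). The post (20 mm diameter, top edge broken by 1.2 mm) and its flange are NOT exactly here: their axis is at x = 0 but anywhere from y = -15 to +15 mm, not measured. They hold sideways; pushed down with over 2 N they sink 1 mm per 3 N, 8 mm at most
- nub_level (a point): point 50 mm above seat_mid: the height of the middle of two orange sprung nubs, 10 mm tall, that stick out 3 mm from the post's +x and -x sides (their upper ends 5 mm below the post's top). A ring stops on them until pushed down with some 5 to 14 N, then slides freely to the bottom
- wide_mid (a point): blue plastic-coated spacer ring lying flat, 64 mm outside diameter, 18 mm thick, 22.4 mm bore right through, about 110 g; this point is the centre of the bore, half-way up; z is the ring's axis. Seated in its place on the post this point lies 9 mm above seat_mid
- middle_mid (a point): white plastic-coated spacer ring lying flat, 54 mm outside diameter, 15 mm thick, 22.4 mm bore right through, about 70 g; this point is the centre of the bore, half-way up; z is the ring's axis. Seated in its place on the post this point lies 25.5 mm above seat_mid
- small_mid (a point): yellow plastic-coated spacer ring lying flat, 44 mm outside diameter, 12 mm thick, 22.4 mm bore right through, about 40 g; this point is the centre of the bore, half-way up; z is the ring's axis. Seated in its place on the post this point lies 39 mm above seat_mid
- latch_box: sky-blue plastic box with two white latches, snapped shut, 136 x 206 x 82 mm; origin at the centre of its underside; a bystander to be left alone
- planter: small white ceramic planter with a green plant, 90 mm across, about 115 mm tall; origin at the centre of its underside; a bystander to be left alone
- spoon_rest: spoon-shaped stainless steel remote rest lying flat, 84 mm bowl and 115 mm handle, 10 mm high; origin at the centre of its underside; a bystander to be left alone
- case_low: black game case 130 x 180 x 15 mm with a green cover, the lower of a stacked pair; origin at the centre of its underside; a bystander to be left alone
- case_top: black game case 130 x 180 x 15 mm with a red cover, the upper of the stacked pair; origin at the centre of its underside; a bystander to be left alone
- stand: the whole stand (slab, flange and post); origin at the centre of the slab's underside, axes as seat_mid
- wide: the blue ring; origin at the centre of its underside
- middle: the white ring; origin at the centre of its underside
- small: the yellow ring; origin at the centre of its underside
There are look-alikes about, which are no part of the job. There is more than one size of the wide; the job needs the smallest.

How it is judged:
On the way, in this order (a step that is already met when the one before it is completed fails the run):
1. the wide ring lies flat at its place round the post and is let go (z of wide_mid in the frame of seat_mid between 0.0065 and 0.0115 m and horizontal distance between wide_mid and seat_mid below 0.018 m and angle between wide_mid's own z axis and vertical below 0.06 rad and contact force between wide and the fingers below 0.05 N), for 0.2 s.
2. the middle ring lies flat at its place round the post and is let go (z of middle_mid in the frame of seat_mid between 0.023 and 0.028 m and horizontal distance between middle_mid and seat_mid below 0.018 m and angle between middle_mid's own z axis and vertical below 0.06 rad and contact force between middle and the fingers below 0.05 N), for 0.2 s.
3. the small ring lies flat at its place round the post and is let go (z of small_mid in the frame of seat_mid between 0.0365 and 0.0415 m and horizontal distance between small_mid and seat_mid below 0.018 m and angle between small_mid's own z axis and vertical below 0.06 rad and contact force between small and the fingers below 0.05 N), for 0.2 s.
At the end, for the whole second after the job is handed in: All three rings are threaded on the post, wide at the bottom, middle on it, small on top, each within 2.5 mm of its seated height, within 18 mm (sideways) of seat_mid, tilted less than 0.06 rad, at rest and released (all of step 1 and all of step 2 and all of step 3 and linear speed of each of wide, middle, small below 0.02 m/s); the robot touches nothing.
It fails at once if the stand (slab, flange and post together) bears more than 25 N, from the robot or through the rings (contact force between stand and anything else above 25 N).
It fails at once if the latch box, planter, spoon rest or a game case is shifted by more than 20 mm (distance of any of latch_box, planter, spoon_rest, case_low, case_top from where it was at the start of the episode above 0.02 m).
It also fails if it takes over 72 s, if anything falls off the work surface, if the arm or the gripper's body presses on something with over 40 N, if the wrist force passes 120 N, or if a joint passes its speed limit or range.

## Robot

A 7-joint arm with a two-finger parallel gripper is mounted at the origin on the work surface. World frame = base frame: x ahead of the robot, y to its left, z up, the work surface at z = 0. Lengths are in m, angles in rad, forces in N, time in s.
With the tool pointing down it reaches from about 0.425 to 0.825 m from the base axis. Payload 3.6 kg.
Tool frame: the origin (TCP) lies where the fingers leave the gripper's body, on its centre line; the fingertips stand 73 mm ahead of it and the grasp point (between the pads) lies 54 mm ahead of it; x points along the fingers, y is the direction in which the jaws open and shut, and the axes are right-handed (so a half turn about x gives the same grasp; the last joint's range is limited). The gripper opens to 85 mm and grips with 20 to 120 N. Pads are 22 mm wide; open, the fingers measure 114 mm over their backs; the gripper's body (76 mm by 85 mm) begins 54 mm behind the grasp point. The pads swing forward as they close: fully open they stand 13 mm farther back than shut.
Start: joints at [-1.329, 0.615, -0.013, 1.423, 0.008, 1.103, -0.04], TCP at [0.172, 0.627, 0.304] pointing down, gripper open.
Joint ranges: [-3.12, 3.12], [-0.3, 2.06], [-1.34, 1.32], [0.26, 2.42], [-1.36, 4.5], [0.01, 1.98], [-2.84, 2.84]. Speed limits (rad/s): [2.79, 2.79, 3.14, 3.14, 3.14, 3.14, 3.14].

## Interface

Orientations are given as a unit quaternion [x, y, z, w].
In Python, from station import arm, snapshot, camera_info, ticket gives the robot as it stands. Calls block until the motion is done:
- arm.movep(position, orientation): joint-space move of the TCP to a pose.
- arm.line_to(position, velocity=0.15, ori=None): straight line of the TCP; ori=None keeps the orientation; velocity is the mean speed in m/s.
- arm.move_j(angles): joint-space move.
- arm.move_gripper(opening, effort=None): opening from 0.0 (shut) to 1.0 (fully open); effort is the grip in N (None keeps the last); returns when the fingers have stopped.
- arm.pause(seconds).
- arm.ik(position, orientation): joint angles nearest the present ones, or None.
- snapshot(name): name is "scene" or "top" or "wrist"; returns the picture (384x512x3 uint8, blue, green, red); there is no depth.
- camera_info(name): a dict with "fx", "fy", "cx", "cy" (pixels), "R" (3x3) and "t" (3): a world point X has camera coordinates R X + t; the wrist camera has in their place "T_tool_cam" (4x4, takes a point from camera to tool coordinates, whose origin is the TCP and whose axes are the tool frame's). Camera axes: x right, y down, z forward; pixel columns grow to the right and rows downward; lengths in m; the calibration is good to about 2 mm. A picture is of the moment at which its call begins: read the wrist's pose just before it. camera_info takes no time and is no camera call.
A pose or a line that the arm cannot do raises arm.MotionError and nothing moves.
- ticket.finish_job(): hands the job in, once; it reports no verdict.
Readings, each from a call of its own:
- arm.read_time(): time.
- arm.read_joint_positions(): joint angles.
- arm.read_dq(): joint speeds.
- arm.read_effort(): joint torques, N m.
- arm.read_tool_pos(): TCP position.
- arm.read_eef_rot(): TCP orientation.
- arm.read_ft_force(): force on the tool from outside, world axes, zero at the start.
- arm.read_wrist_torque(): the same for the moment, N m.
- arm.read_opening(): opening from 0.0 (shut) to 1.0 (fully open).
Only numpy, scipy, OpenCV 4.12 (cv2) and the standard library are available. Lean on these libraries where they do the work, as an engineer would, in place of code of your own. Each camera call takes 0.05 s, during which the arm holds its last target.

## Working session

There is one attempt and no reset: what is moved stays moved. The work goes in short steps, each a Python script; the robot and the scene stay as the last script left them, time stands still between calls to the robot, and variables do not carry over. Pictures are saved under pics/ and viewed, and the job is handed in when it is done.

```bash
mkdir -p pics; ls
python3 - <<'E'
from station import arm, snapshot, camera_info, ticket
import cv2
print(arm.read_time())
for n in ("scene","top","wrist"):
    cv2.imwrite(f"pics/{n}0.png",snapshot(n)); 
    print(n,camera_info(n))
print(arm.read_time(),arm.read_tool_pos(),arm.read_eef_rot(),arm.read_ft_force(),arm.read_opening())
E
```

```text
pics
0.0
scene {'fx': 459.99334941726374, 'fy': 459.99334941726374, 'cx': 261.04876703013025, 'cy': 191.52903937631342, 'R': array([[ 0.82981415,  0.55785492,  0.01436536],
       [ 0.48880853, -0.71420641, -0.50097448],
       [-0.26921125,  0.42273762, -0.86534283]]), 't': array([-0.47865955, -0.26496782,  1.31632336])}
top {'fx': 385.71374720274986, 'fy': 385.71374720274986, 'cx': 260.21553053505545, 'cy': 193.7028618063201, 'R': array([[-0.02383839, -0.99970643, -0.00433378],
       [-0.99519736,  0.02414211, -0.09486498],
       [ 0.09494175,  0.00205154, -0.99548072]]), 't': array([-0.01577855,  0.58310614,  1.14751289])}
wrist {'fx': 306.5759679559294, 'fy': 306.5759679559294, 'cx': 256.4824427555042, 'cy': 187.48102283347342, 'T_tool_cam': array([[-1.09762897e-03, -3.03728956e-01,  9.52757848e-01,
        -7.04967707e-02],
       [ 9.99999373e-01, -5.43358604e-04,  9.78836903e-04,
        -7.63579224e-04],
       [ 2.20388063e-04,  9.52758325e-01,  3.03729362e-01,
        -7.71495442e-02],
       [ 0.00000000e+00,  0.00000000e+00,  0.00000000e+00,
         1.00000000e+00]])}
0.15 [0.17185439 0.62640709 0.30298071] [ 0.09365992  0.70087513 -0.09509512  0.70068451] [-0.64689339  0.77984804 -0.10893533] 0.9972496414022296
```

View pics/scene0.png

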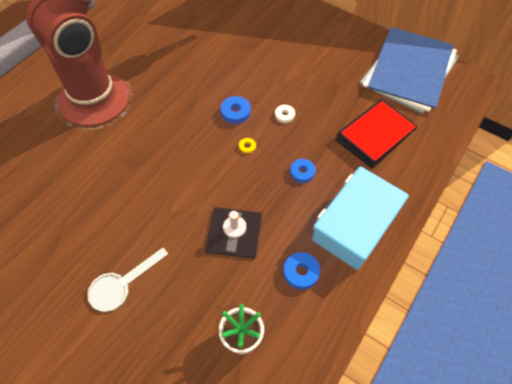

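View pics/top0.png

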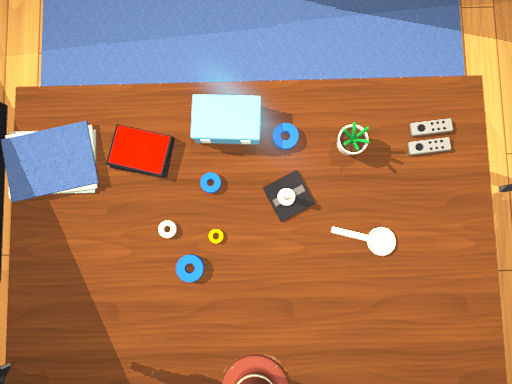

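View pics/wrist0.png

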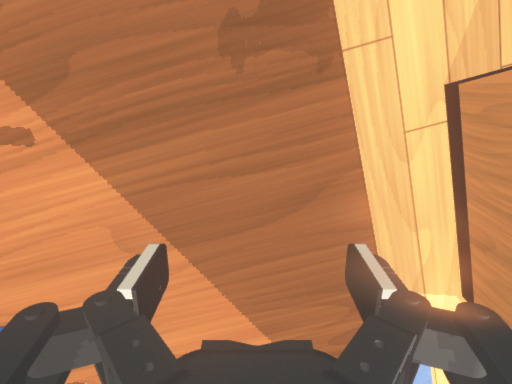

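Three blue rings, in top-view pixels: A (210,183), B (190,268) and C (285,135). A looks smallest. I'll measure all three and enlarge the candidates.

```bash
cat > h.py <<'E'
from station import arm, snapshot, camera_info, ticket
import cv2, numpy as np
from scipy.spatial.transform import Rotation as Ro
def ray(n,u,v):
    c=camera_info(n); d=np.array([(u-c['cx'])/c['fx'],(v-c['cy'])/c['fy'],1.]); R=np.array(c['R']);t=np.array(c['t'])
    return -R.T@t, R.T@d
def plane(n,u,v,z):
    o,d=ray(n,u,v); return o+d*(z-o[2])/d[2]
RNG={'blue':((100,150,80),(118,255,255)),'yellow':((24,150,120),(34,255,255)),'white':((0,0,170),(180,70,255))}
def blobs(img,col,amin=60):
    hsv=cv2.cvtColor(img,cv2.COLOR_BGR2HSV); m=cv2.inRange(hsv,*RNG[col])
    cs,_=cv2.findContours(m,cv2.RETR_EXTERNAL,cv2.CHAIN_APPROX_NONE)
    return [c for c in cs if cv2.contourArea(c)>amin]
def outer(n,c,z):
    p=np.array([plane(n,u,v,z)[:2] for u,v in c[:,0,:]],np.float32)
    (x,y),(a,b),_=cv2.fitEllipse(p); return x,y,a,b
E
python3 - <<'E'
from h import *
for n in ('top','scene'):
    im=cv2.imread(f'pics/{n}0.png')
    for col,h in (('blue',.018),('yellow',.012),('white',.015)):
        for c in blobs(im,col,50):
            if len(c)<8 or cv2.contourArea(c)>3000: continue
            M=cv2.moments(c); print(n,col,np.round([M['m10']/M['m00'],M['m01']/M['m00']],1),np.round(outer(n,c,h),4))
im=cv2.imread('pics/top0.png')
cv2.imwrite('pics/crop0.png',cv2.resize(im[115:290,140:340],None,fx=3.4,fy=3.4,interpolation=cv2.INTER_CUBIC))
E
```

```text
top blue [189.7 267.8] [0.3641 0.1883 0.0789 0.0802]
top blue [210.5 182.3] [0.6226 0.1226 0.0594 0.0611]
top blue [285.2 135.6] [ 0.7636 -0.1121  0.0781  0.0815]
top yellow [215.5 235.6] [0.4588 0.11   0.0416 0.0422]
top white [372.7 238.8] [ 0.4402 -0.3603  0.0801  0.195 ]
top white [166.8 228.6] [0.4835 0.2584 0.0524 0.0531]
top white [287.  195.6] [ 0.576  -0.1132  0.0484  0.0908]
top white [ 82.1 189. ] [0.6127 0.5081 0.022  0.1461]
top white [429.  145.3] [ 0.7224 -0.5586  0.0411  0.1665]
top white [ 18.2 133.6] [0.7917 0.7242 0.0161 0.0971]
top white [ 91.8 136.4] [0.7755 0.4923 0.0175 0.0933]
top white [346.7 143.7] [ 0.7496 -0.3222  0.0872  0.0996]
top white [430.9 126.4] [ 0.7822 -0.5682  0.0411  0.1655]
scene blue [301.1 270.2] [ 0.7619 -0.112   0.0792  0.0839]
scene blue [302.2 170.1] [0.6232 0.1206 0.0588 0.0667]
scene blue [235.1 109.3] [0.3637 0.1871 0.0782 0.0907]
scene yellow [246.8 144.6] [0.4573 0.1094 0.0412 0.0422]
scene white [241.5 336.9] [ 0.7251 -0.2977  0.0889  0.0893]
scene white [116.5 285.5] [ 0.441  -0.3653  0.0799  0.1967]
scene white [234.1 225.1] [ 0.5687 -0.1045  0.0513  0.066 ]
scene white [370.7 207.2] [0.8202 0.1286 0.1324 0.223 ]
scene white [284.5 113.2] [0.4837 0.2554 0.0532 0.0603]
scene white [415.3 104.3] [0.7807 0.4945 0.0147 0.1263]
scene white [368.5  75.5] [0.6118 0.5139 0.0213 0.1175]
scene white [450.7  61.1] [0.7897 0.7127 0.0193 0.1162]
scene white [11.4 45.4] [-3.430e-01 -2.000e-04  3.660e-02  1.286e-01]
```

View pics/crop0.png

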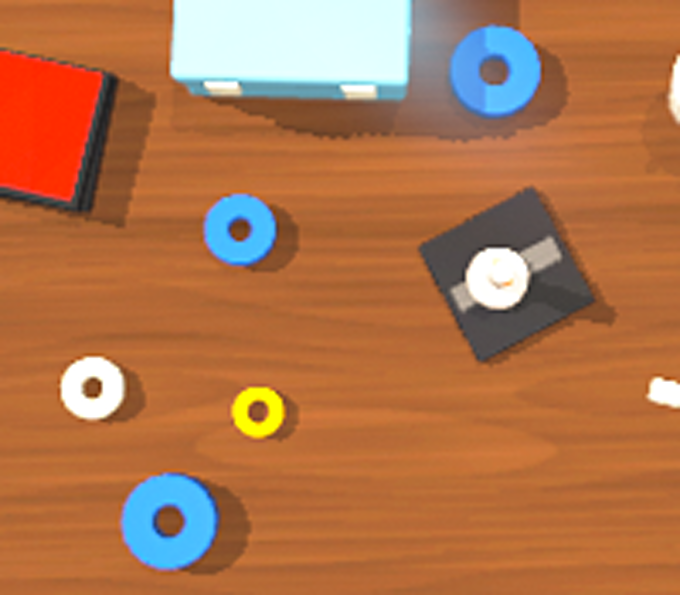

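A measures about 61 mm across and B and C about 80 mm, so A (top 210,183; crop 240,230) is the smallest and the one meant. Next I'll measure the stand in the static views, then look at it with the wrist camera.

```bash
cat >> h.py <<'E'
def slab(n,im,box,z=.01,P=None):
    """dark slab: quad fit on plane z; P maps pixel->world"""
    P=P or (lambda u,v:plane(n,u,v,z))
    x0,x1,y0,y1=box
    hsv=cv2.cvtColor(im,cv2.COLOR_BGR2HSV)
    m=np.zeros(im.shape[:2],np.uint8); m[y0:y1,x0:x1]=cv2.inRange(hsv,(0,0,0),(180,255,75))[y0:y1,x0:x1]
    cs,_=cv2.findContours(m,cv2.RETR_EXTERNAL,cv2.CHAIN_APPROX_NONE)
    c=max(cs,key=cv2.contourArea); c=cv2.convexHull(c)
    p=np.array([P(u,v)[:2] for u,v in c[:,0,:]],np.float32)
    return c,p,cv2.minAreaRect(p)
E
python3 - <<'E'
from h import *
for n,b in (('top',(255,320,165,226)),('scene',(200,268,203,262))):
    im=cv2.imread(f'pics/{n}0.png'); c,p,r=slab(n,im,b); print(n,r,cv2.boundingRect(c), cv2.contourArea(c))
im=cv2.imread('pics/top0.png'); a=cv2.resize(im[160:230,250:325],None,fx=5,fy=5,interpolation=cv2.INTER_CUBIC)
im=cv2.imread('pics/scene0.png'); b=cv2.resize(im[197:267,197:272],None,fx=5,fy=5,interpolation=cv2.INTER_CUBIC)
cv2.imwrite('pics/st.png',np.hstack([a,b]))
E
```

```text
top ((0.5573669075965881, -0.1373659074306488), (0.03377614542841911, 0.10863704979419708), 3.1972455978393555) (278, 196, 36, 13) 241.0
scene ((0.5767935514450073, -0.1195431724190712), (0.11611863970756531, 0.11867647618055344), 26.793567657470703) (206, 208, 55, 50) 2166.0
```

View pics/st.png

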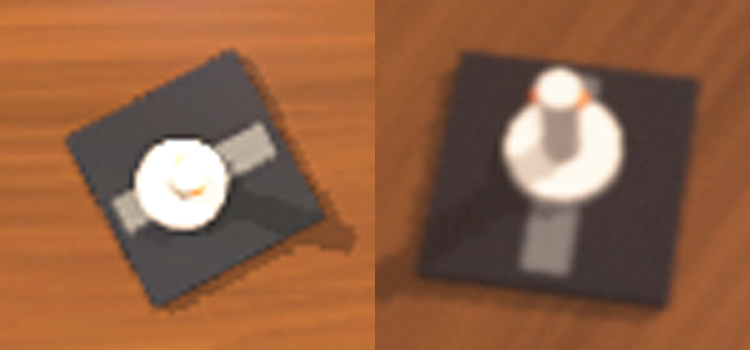

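```bash
cat >> h.py <<'E'
def Q(yaw):
    c,s=np.cos(yaw),np.sin(yaw)
    return Ro.from_matrix(np.array([[0,c,s],[0,s,-c],[-1,0,0]])).as_quat()
def wpix(pos,quat,u,v,z):
    c=camera_info('wrist');T=np.array(c['T_tool_cam']);R=Ro.from_quat(quat).as_matrix()
    d=R@T[:3,:3]@np.array([(u-c['cx'])/c['fx'],(v-c['cy'])/c['fy'],1.]); o=np.array(pos)+R@T[:3,3]
    return o+d*(z-o[2])/d[2]
def wproj(pos,quat,X):
    c=camera_info('wrist');T=np.array(c['T_tool_cam']);R=Ro.from_quat(quat).as_matrix()
    p=T[:3,:3].T@(R.T@(np.array(X)-pos)-T[:3,3]); return np.array([c['fx']*p[0]/p[2]+c['cx'],c['fy']*p[1]/p[2]+c['cy']])
def look(name):
    p,q=np.array(arm.read_tool_pos()),np.array(arm.read_eef_rot()); im=snapshot('wrist')
    cv2.imwrite(f'pics/{name}.png',im); np.savez(f'pics/{name}.npz',p=p,q=q); return p,q,im
E
python3 - <<'E'
from h import *
print(Ro.from_quat(arm.read_eef_rot()).as_matrix().round(2))
for P in ((.577,-.12,.22),(.6226,.1220,.1),(.4835,.257,.1),(.458,.11,.1)):
  for y in (-150,-120,-90,-60,-27,0,30,63,90,120,153,180):
    j=arm.ik(P,Q(np.radians(y))); print(P,y,None if j is None else np.round(j,2))
E
```

```text
[[-0.    0.26  0.96]
 [-0.    0.96 -0.26]
 [-1.   -0.    0.  ]]
(0.577, -0.12, 0.22) -150 [-0.43  0.89  1.13  1.73 -0.88  1.13 -1.64]
(0.577, -0.12, 0.22) -120 [-0.43  0.89  1.13  1.73 -0.88  1.13 -1.12]
(0.577, -0.12, 0.22) -90 [-0.28  0.73  0.76  1.72 -0.6   0.94 -0.84]
(0.577, -0.12, 0.22) -60 [-0.24  0.7   0.69  1.72 -0.55  0.92 -0.37]
(0.577, -0.12, 0.22) -27 [-0.19  0.68  0.59  1.72 -0.47  0.89  0.13]
(0.577, -0.12, 0.22) 0 [-0.14  0.66  0.5   1.72 -0.39  0.87  0.53]
(0.577, -0.12, 0.22) 30 [-0.07  0.64  0.39  1.71 -0.31  0.85  0.98]
(0.577, -0.12, 0.22) 63 [-0.01  0.63  0.28  1.71 -0.22  0.84  1.48]
(0.577, -0.12, 0.22) 90 [ 0.09  0.61  0.12  1.71 -0.1   0.82  1.83]
(0.577, -0.12, 0.22) 120 [ 0.18  0.61 -0.03  1.71  0.02  0.82  2.24]
(0.577, -0.12, 0.22) 153 [ 0.27  0.62 -0.17  1.7   0.13  0.83  2.72]
(0.577, -0.12, 0.22) 180 [-0.43  0.89  1.13  1.73 -0.88  1.13 -2.16]
(0.6226, 0.122, 0.1) -150 [-0.78  1.14  1.13  1.67 -1.14  1.13 -1.92]
(0.6226, 0.122, 0.1) -120 [-0.78  1.14  1.13  1.67 -1.14  1.13 -1.4 ]
(0.6226, 0.122, 0.1) -90 [-0.59  0.93  0.66  1.66 -0.74  0.81 -1.17]
(0
[... 1539 characters left out ...]
0.9   0.94  2.14 -1.16  0.76 -1.21]
(0.458, 0.11, 0.1) -90 [-0.54  0.72  0.4   2.13 -0.67  0.42 -1.18]
(0.458, 0.11, 0.1) -60 [-0.52  0.71  0.35  2.13 -0.61  0.4  -0.72]
(0.458, 0.11, 0.1) -27 [-0.45  0.69  0.26  2.13 -0.46  0.37 -0.29]
(0.458, 0.11, 0.1) 0 [-0.41  0.69  0.18  2.12 -0.34  0.36  0.05]
(0.458, 0.11, 0.1) 30 [-0.35  0.68  0.11  2.12 -0.2   0.35  0.44]
(0.458, 0.11, 0.1) 63 [-0.3   0.68  0.03  2.12 -0.05  0.34  0.87]
(0.458, 0.11, 0.1) 90 [-0.25  0.68 -0.05  2.12  0.1   0.35  1.19]
(0.458, 0.11, 0.1) 120 [-0.18  0.68 -0.16  2.12  0.28  0.36  1.53]
(0.458, 0.11, 0.1) 153 [-0.1   0.69 -0.27  2.11  0.46  0.39  1.93]
(0.458, 0.11, 0.1) 180 [-0.04  0.7  -0.36  2.11  0.59  0.42  2.27]
```

Run:
```python
from h import *
t=arm.read_time(); arm.movep((.577,-.12,.25),Q(np.radians(26.8))); print(arm.read_time()-t)
p,q,im=look('w1'); print(p,arm.read_time(),arm.read_ft_force())
```

```text
2.9917000000000002
[ 0.57736745 -0.11870426  0.24991472] 3.1917 [ 0.57085764 -0.2437262   0.51247002]
```

View pics/w1.png

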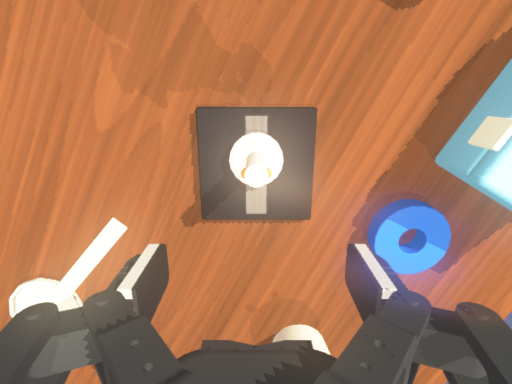

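The wrist view shows the slab at about (197–317, 107–219), squarely aligned. The flange is at about (257,159) and the post top about (257,175). I'll fit these.

Run:
```python
from h import *
im=cv2.imread('pics/w1.png');d=np.load('pics/w1.npz');p,q=d['p'],d['q']
c,w,r=slab('w',im,(188,326,98,228),P=lambda u,v:wpix(p,q,u,v,.01)); print(r,cv2.boundingRect(c))
r=((r[0]),r[1],r[2]); C=np.array(r[0])
for cc in [(197,107),(317,107),(311,219),(203,219)]: print(cc,wpix(p,q,*cc,.01)[:2])
ya=np.array([np.cos(np.radians(-63.2)),np.sin(np.radians(-63.2))]);xa=np.array([-ya[1],ya[0]])
hsv=cv2.cvtColor(im,cv2.COLOR_BGR2HSV); m=np.zeros(im.shape[:2],np.uint8)
m[127:195,222:292]=cv2.inRange(hsv[127:195,222:292],(0,0,195),(180,90,255))
cs,_=cv2.findContours(m,cv2.RETR_EXTERNAL,cv2.CHAIN_APPROX_NONE); c=max(cs,key=cv2.contourArea)
e=np.array([wpix(p,q,u,v,.02)[:2] for u,v in c[:,0,:]],np.float32)
# in stand axes rel to C
s=(e-C)@np.stack([xa,ya],1); s=s*1000
print('flange extents x',s[:,0].min(),s[:,0].max(),'y',s[:,1].min(),s[:,1].max())
up=s[s[:,1]<3]; print('fit upper part', cv2.fitEllipse(up[:,None,:].astype(np.float32)), len(up))
for Z in (.02,.08): 
  for k in range(-15,16,5): print(Z,k,wproj(p,q,np.r_[C+ya*k/1000,Z]).round(1))
cr=im[95:235,180:335].copy(); cr=cv2.resize(cr,None,fx=5,fy=5,interpolation=cv2.INTER_CUBIC); cv2.imwrite('pics/w1c.png',cr[:600])
```

```text
Traceback (most recent call last):
  File "h.py", line 24, in slab
    c=max(cs,key=cv2.contourArea); c=cv2.convexHull(c)
ValueError: max() iterable argument is empty
```

Run:
```python
from h import *
im=cv2.imread('pics/w1.png');d=np.load('pics/w1.npz');p,q=d['p'],d['q']
print(im[120,210],im[200,300],im[120,190],im[120,322])
hsv=cv2.cvtColor(im,cv2.COLOR_BGR2HSV)
m=np.zeros(im.shape[:2],np.uint8); b=np.s_[98:228,188:326]
m[b]=((hsv[b][...,1]<110)*255).astype(np.uint8)   # slab, flange: unsaturated vs wood
cs,_=cv2.findContours(m,cv2.RETR_EXTERNAL,cv2.CHAIN_APPROX_NONE); c=cv2.convexHull(max(cs,key=cv2.contourArea))
print(cv2.boundingRect(c))
w=np.array([wpix(p,q,u,v,.01)[:2] for u,v in c[:,0,:]],np.float32); r=cv2.minAreaRect(w); print(r)
C=np.array(r[0])
ya=np.array([np.cos(np.radians(-63.2)),np.sin(np.radians(-63.2))]);xa=np.array([-ya[1],ya[0]])
m[:]=0
m[127:195,222:292]=cv2.inRange(hsv[127:195,222:292],(0,0,195),(180,90,255))
cs,_=cv2.findContours(m,cv2.RETR_EXTERNAL,cv2.CHAIN_APPROX_NONE); c=max(cs,key=cv2.contourArea)
e=np.array([wpix(p,q,u,v,.02)[:2] for u,v in c[:,0,:]],np.float32)
s=(e-C)@np.stack([xa,ya],1); s=s*1000
print('flange extents x',s[:,0].min(),s[:,0].max(),'y',s[:,1].min(),s[:,1].max())
for Z in (.02,.08): 
  for k in range(-15,16,5): print(Z,k,wproj(p,q,np.r_[C+ya*k/1000,Z]).round(1))
cr=cv2.resize(im[98:228,188:326],None,fx=4.5,fy=4.5,interpolation=cv2.INTER_CUBIC); cv2.imwrite('pics/w1c.png',cr)
```

```text
[ 87  93 103] [104 119 143] [ 63 100 160] [ 72 113 178]
(196, 107, 121, 113)
((0.5763831734657288, -0.11752674728631973), (0.11935233324766159, 0.1191430315375328), 26.906097412109375)
flange extents x -26.976286684434765 27.14469365894985 y -41.35134117388651 27.15697855791407
0.02 -15 [255.9 153.8]
0.02 -10 [255.9 158.8]
0.02 -5 [255.9 163.7]
0.02 0 [255.9 168.5]
0.02 5 [255.9 173.3]
0.02 10 [255.9 178.1]
0.02 15 [255.9 182.8]
0.08 -15 [255.9 168.5]
0.08 -10 [255.9 174.5]
0.08 -5 [255.9 180.4]
0.08 0 [255.9 186.3]
0.08 5 [255.8 192.1]
0.08 10 [255.8 197.8]
0.08 15 [255.8 203.4]
```

View pics/w1c.png

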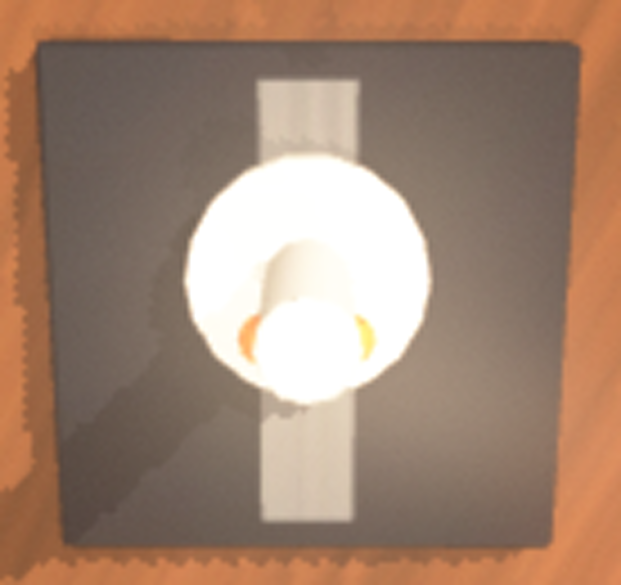

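The flange and the post top agree: the post is about 9 mm to −y′ along the slot, near (0.572, −0.110). I'll image the blue ring with the same yaw and geometry, so that camera bias cancels.

Run:
```python
from h import *
t=arm.read_time(); print(arm.read_tool_pos())
arm.movep((.628,.112,.19),Q(np.radians(26.8))); print(arm.read_time()-t, arm.read_tool_pos()); arm.pause(.15)
p,q,im=look('w2'); print(p,arm.read_time(),arm.read_ft_force())
```

```text
[ 0.57731609 -0.11885853  0.24992697]
0.9665999999999997 [0.62832964 0.10902647 0.19066103]
[0.6284665  0.10866179 0.19098715] 4.3583 [ 0.57666207 -0.83923588 -0.1536288 ]
```

View pics/w2.png

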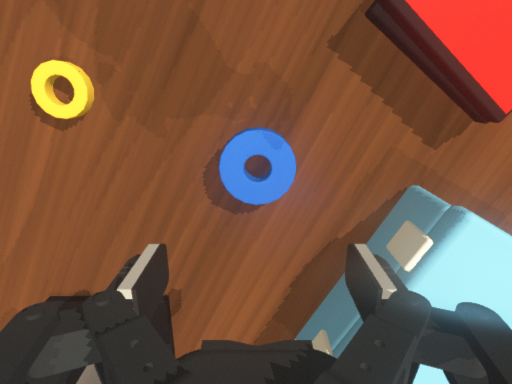

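```bash
cat >> h.py <<'E'
def wring(name,col,h):
    im=cv2.imread(f'pics/{name}.png');d=np.load(f'pics/{name}.npz');p,q=d['p'],d['q']
    out=[]
    for c in blobs(im,col,300):
        if len(c)<8: continue
        w=np.array([wpix(p,q,u,v,h)[:2] for u,v in c[:,0,:]],np.float32); x,y=0,0
        (x,y),(a,b),_=cv2.fitEllipse(w); out.append((round(x,4),round(y,4),round(a,4),round(b,4),cv2.boundingRect(c)))
    return out
def bore(name,box,h,lo,hi):
    pass
E
python3 - <<'E'
from h import *
print(arm.read_tool_pos(),arm.read_joint_positions()); print(arm.ik((.628,.112,.19),Q(np.radians(26.8))))
for r in wring('w2','blue',.018): print(r)
# bore: dark hole inside blob, rim at top
im=cv2.imread('pics/w2.png');d=np.load('pics/w2.npz');p,q=d['p'],d['q']
m=cv2.inRange(cv2.cvtColor(im,cv2.COLOR_BGR2HSV),*RNG['blue'])
cs,hh=cv2.findContours(m,cv2.RETR_CCOMP,cv2.CHAIN_APPROX_NONE)
for c,h in zip(cs,hh[0]):
    if h[3]>=0 and cv2.contourArea(c)>100:
        w=np.array([wpix(p,q,u,v,.018)[:2] for u,v in c[:,0,:]],np.float32); print('hole',cv2.fitEllipse(w),cv2.boundingRect(c))
print(Ro.from_quat(q).as_matrix().round(4))
E
```

```text
[0.62839147 0.10921316 0.19084419] [-0.45420501  0.74918747  0.43341002  1.59641373 -0.37880627  0.8792925
  0.58444203]
[-0.45680921  0.75035215  0.43122276  1.59598118 -0.37902801  0.87929359
  0.58429956]
(0.6218, 0.1237, 0.0615, 0.0632, (219, 128, 77, 77))
hole ((0.6213449239730835, 0.12482190132141113), (0.019640401005744934, 0.022209053859114647), 111.85135650634766) (243, 154, 29, 25)
[[ 1.500e-03  8.947e-01  4.467e-01]
 [-1.500e-03  4.467e-01 -8.947e-01]
 [-1.000e+00  7.000e-04  2.100e-03]]
```

```bash
cat >> h.py <<'E'
Y=np.radians(26.8); QY=Q(Y)
def pos(n=3): return np.mean([arm.read_tool_pos() for _ in range(n)],0)
def F(n=3): return np.mean([arm.read_ft_force() for _ in range(n)],0)
import json,os
def corr(): return np.array(json.load(open('corr.json'))) if os.path.exists('corr.json') else np.zeros(3)
def goto(P,v=.15,fix=1,q=None):
    """line to P with learned steady-state offset; then fix by reading"""
    P=np.array(P,float); c=corr(); arm.line_to(P+c,v,ori=q)
    for _ in range(fix):
        c=np.clip(c+P-pos(),-.006,.006); json.dump(c.tolist(),open('corr.json','w')); arm.line_to(P+c,.05,ori=q)
    return pos()
E
python3 - <<'E'
from h import *
t0=arm.read_time(); print(arm.read_tool_pos(), F())
print(goto((.6218,.1237,.10),.2,1,QY),corr(),arm.read_time()-t0)
f0=F(); print(f0)
print(goto((.6218,.1237,.076),.1,1),corr(),F()-f0,arm.read_time()-t0)
print(goto((.6218,.1237,.0685),.05,1),corr(),F()-f0,arm.read_time()-t0)
look('w3'); print(arm.read_time())
E
```

```text
[0.62839147 0.10921316 0.19084419] [ 0.57666207 -0.83923588 -0.1536288 ]
[0.62170611 0.12431256 0.10067567] [-0.00083586  0.0007121  -0.00075525] 0.8584000000000005
[-0.49486066  0.10843384 -0.2294053 ]
[0.62281605 0.12365298 0.07738677] [0.00042076 0.0001106  0.00069904] [-0.27135982 -0.97144681  0.64123691] 1.5
[0.62233068 0.12360883 0.069166  ] [ 4.45898862e-04 -3.65203401e-05  5.78618286e-04] [ 0.59222881 -0.37797224 -0.8762713 ] 2.05
6.4583
```

View pics/w3.png

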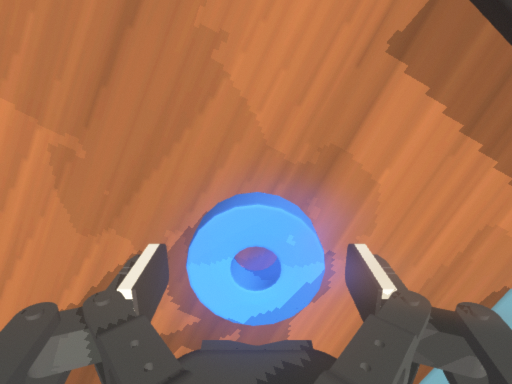

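```bash
cat >> h.py <<'E'
def _avg(f,n,dt):
    r=[]
    for _ in range(n): arm.pause(dt); r.append(f())
    return np.array(r)
def pos(n=4): return _avg(arm.read_tool_pos,n,.02).mean(0)
def F(n=4): return _avg(arm.read_ft_force,n,.02).mean(0)
E
python3 - <<'E'
from h import *
a=_avg(lambda:np.r_[arm.read_tool_pos(),arm.read_ft_force()],8,.02); print(a.mean(0).round(4),a.std(0).round(4))
arm.move_gripper(0.5,60); print(arm.read_opening(),arm.read_time())
a=_avg(lambda:np.r_[arm.read_tool_pos(),arm.read_ft_force()],5,.02); print(a.mean(0).round(4),a.std(0).round(4))
goto(np.r_[.6218,.1237,.10],.1,0); 
a=_avg(lambda:np.r_[arm.read_tool_pos(),arm.read_ft_force()],5,.02); print(a.mean(0).round(4),a.std(0).round(4),arm.read_opening())
look('w4'); print(arm.read_time())
E
```

```text
Traceback (most recent call last):
NameError: name '_avg' is not defined
```

```bash
sed -i 's/_avg/avg/g' h.py
cat > s.py <<'E'
from h import *
a=avg(lambda:np.r_[arm.read_tool_pos(),arm.read_ft_force()],8,.02); print(a.mean(0).round(4),a.std(0).round(4))
arm.move_gripper(0.5,60); print(arm.read_opening(),arm.read_time())
a=avg(lambda:np.r_[arm.read_tool_pos(),arm.read_ft_force()],5,.02); print(a.mean(0).round(4),a.std(0).round(4))
goto(np.r_[.6218,.1237,.10],.1,0); 
a=avg(lambda:np.r_[arm.read_tool_pos(),arm.read_ft_force()],5,.02); print(a.mean(0).round(4),a.std(0).round(4),arm.read_opening())
look('w4'); print(arm.read_time())
E
python3 s.py
```

```text
[ 0.6223  0.1237  0.0692 -0.0572  0.1697 -0.0516] [0.     0.     0.     0.3295 0.2494 0.3016]
0.7174973202699081 6.9333
[ 0.6227  0.1236  0.0697 -0.2464 -0.0839  3.8956] [0.     0.     0.     0.2461 0.367  0.4195]
[ 0.6216  0.1238  0.0998 -0.3772 -0.1692 -1.0139] [0.000e+00 0.000e+00 1.000e-04 1.187e-01 2.205e-01 4.054e-01] 0.7134943922035927
7.6833
```

View pics/w4.png

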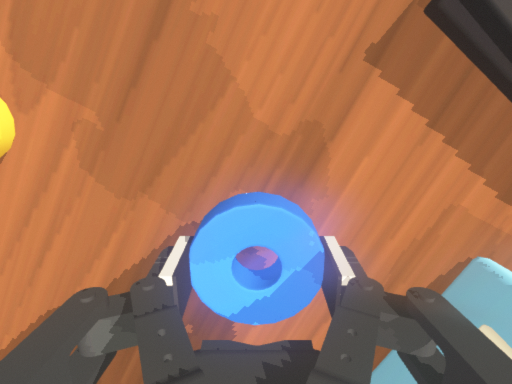

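Gripped: opening 0.717 and the ring is level between the pads at about (257,258). Next I'll check the hold offset and carry it over the post.

Run:
```python
from h import *
d=np.load('pics/w4.npz');p,q=d['p'],d['q'];R=Ro.from_quat(q).as_matrix()
for r in wring('w4','blue',p[2]-.0697+.018): print(r, (R.T@(np.r_[r[0],r[1],p[2]]-p)).round(4))
im=cv2.imread('pics/w4.png');m=cv2.inRange(cv2.cvtColor(im,cv2.COLOR_BGR2HSV),*RNG['blue'])
cs,hh=cv2.findContours(m,cv2.RETR_CCOMP,cv2.CHAIN_APPROX_NONE)
# same measure on w2 (free ring) for reference already: outer fit used
P=np.array([.5723,-.1095]); h=.0697
arm.line_to((.622,.124,.20),.3); arm.movep((P[0],P[1],.175),QY)
print(goto((P[0],P[1],.160),.1,2),corr(),arm.read_time()); f=F(6); print(f, Ro.from_quat(arm.read_eef_rot()).as_matrix()[:,0])
look('w5')
```

```text
(0.6199, 0.1241, 0.0586, 0.0678, (189, 193, 135, 131)) [ 0.     -0.0014 -0.0011]
[ 0.57220552 -0.10912361  0.15960833] [-9.53870927e-05  1.82096502e-04 -3.52522076e-04] 10.1083
[ 0.02376477 -0.0597668  -1.06668818] [ 1.05313557e-06 -3.09285791e-05 -1.00000000e+00]
```

View pics/w5.png

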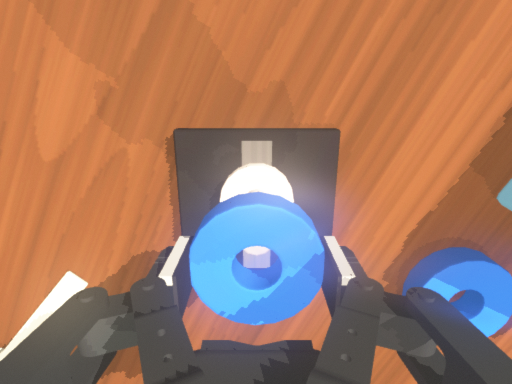

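The post top shows through the bore at about (257,255), nearly centred. I'll descend with force watch.

```bash
cat >> h.py <<'E'
def feel(P,z0,z1,step,f0,stop,v=.03):
    """step down at xy P from z0 to z1 until Fz rise > stop"""
    c=corr(); z=z0; log=[]
    while z>z1+1e-9:
        z-=step; arm.line_to(np.r_[P[:2],z]+c,v); f=np.array(arm.read_ft_force())-f0
        log.append((round(z,4),round(arm.read_tool_pos()[2],4),*f.round(1)))
        if f[2]>stop: 
            f=F(2)-f0
            if f[2]>stop*.8: break
    return log
E
python3 - <<'E'
from h import *
P=np.array([.5723,-.1095]); f0=F(3)
for l in feel(P,.157,.1405,.0015,f0,3): print(*l)
print(F(3)-f0,pos(1),arm.read_wrist_torque(),arm.read_time())
E
```

```text
0.1555 0.1548 -0.0 1.1 -0.1
0.154 0.1535 0.5 0.3 -0.8
0.1525 0.152 0.3 -1.2 -0.8
0.151 0.1505 0.5 -0.4 -0.8
0.1495 0.149 -1.3 -0.0 0.3
0.148 0.1475 -0.4 -0.4 -0.1
0.1465 0.146 0.0 -0.1 0.2
0.145 0.1445 0.2 -0.5 -0.6
0.1435 0.1431 1.2 0.2 0.6
0.142 0.142 -1.2 -0.8 3.0
0.1405 0.1407 -0.1 -0.0 5.9
[-0.97041557 -0.33377573  5.90655596] [ 0.57245262 -0.10952665  0.14072711] [-0.03792456  0.22111674 -0.03254028] 13.2083
```

Threaded on the first try: no contact at post-top level, and contact starts at nub level. I'll push through the nubs with a cap at 18 N.

Run:
```python
from h import *
P=np.array([.5723,-.1095]); f0=np.array([0,0,-1.1])
c=corr(); z=.1405; pk=0
while z>.125:
    z-=.001; arm.line_to(np.r_[P,z]+c,.03); f=np.array(arm.read_ft_force())-f0; print(round(z,4),f.round(1))
    if f[2]>18: print('cap'); break
    if pk>5 and f[2]<2.5: print('through'); break
    pk=max(pk,f[2])
print(pos(1),F(2),arm.read_time())
```

```text
0.1395 [-0.8  0.3  7.2]
0.1385 [ 0.6 -1.3  0.6]
through
[ 0.57229033 -0.10964592  0.1378041 ] [ 0.86150742 -0.89262277 -1.42624433] 13.7583
```

```bash
cat >> h.py <<'E'
def seat(P,zs,f0,z0):
    """lower threaded ring to near zs (TCP), touch, release, retreat"""
    c=corr(); z=z0
    while z>zs+.003:
        z=max(z-.012,zs+.003); arm.line_to(np.r_[P[:2],z]+c,.08); f=np.array(arm.read_ft_force())-f0; print(round(z,4),f.round(1))
        if np.linalg.norm(f)>8: print('STOP'); return False
    for l in feel(P,z,zs-.002,.001,f0,2.): print(*l)
    p=pos(1); print('at',p,F(2)-f0); return True
E
python3 - <<'E'
from h import *
P=np.array([.5723,-.1095]); f0=np.array([0,0,-1.1])
if seat(P,.0897,f0,.1385):
    arm.move_gripper(1.0); print(F(2),pos(1),arm.read_opening(),arm.read_time())
    look('w6')
E
```

```text
0.1265 [ 0.8 -0.3 -2.9]
0.1145 [-0.6  0.6  0.3]
0.1025 [ 0.2 -1.1  0.7]
0.0927 [ 0.7  0.7 -0.1]
0.0917 0.0915 -0.3 0.1 -0.4
0.0907 0.0904 -0.5 -0.1 -0.0
0.0897 0.0896 -1.2 0.5 1.7
0.0887 0.0887 -1.0 -0.1 5.1
at [ 0.57237596 -0.10936225  0.0887086 ] [-1.05638941 -0.28608379  4.56658574]
[-0.19147553  0.01864821  0.06165275] [ 0.57209349 -0.10932727  0.08809935] 0.9975903230808966 16.4417
```

View pics/w6.png

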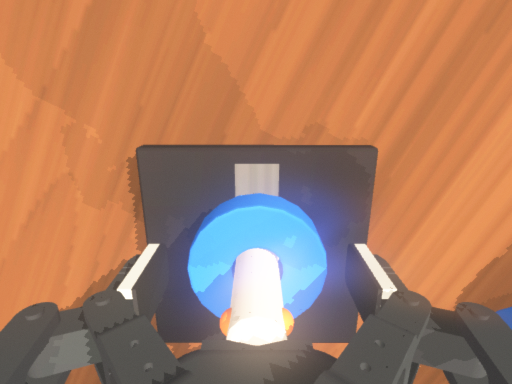

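Blue is seated and released, with the flange covered and the post standing free of nub contact at about (257,290). Next the white ring, the only white one, at top-view (167,229).

```bash
cat >> h.py <<'E'
def approach(name,col,xy,h,diam):
    p=pos(1); arm.line_to(np.r_[p[:2],.19],.3)
    arm.movep((xy[0]+.0051,xy[1]-.0092,.172+h),QY); arm.pause(.15)
    look(name); rs=wring(name,col,h); print(rs)
    rs=[r for r in rs if abs(r[2]-diam)<.005 and abs(r[3]-diam)<.005 and np.hypot(r[0]-xy[0],r[1]-xy[1])<.012]
    print(rs,arm.read_time()); return rs[0][:2] if len(rs)==1 else None
def grasp(xy,zg,op):
    goto((*xy,zg+.028),.25,1,QY); f0=F(2)
    print(goto((*xy,zg),.12,1),corr(),F(2)-f0)
    arm.move_gripper(op,60); print('open',arm.read_opening(),pos(1),F(2)-f0)
    p=pos(1); goto(np.r_[p[:2],zg+.03],.15,0); print('held',arm.read_opening(),F(2),arm.read_time()); return p
E
python3 - <<'E'
from h import *
xy=approach('w7','white',(.4836,.2569),.015,.053)
print(xy)
E
```

```text
[(0.6286, 0.2199, 0.0127, 0.0811, (355, 244, 42, 55)), (0.4277, 0.1199, 0.0133, 0.0781, (117, 244, 42, 55)), (0.4821, 0.2584, 0.0528, 0.0544, (222, 136, 66, 66))]
[(0.4821, 0.2584, 0.0528, 0.0544, (222, 136, 66, 66))] 18.575
(0.4821, 0.2584)
```

View pics/w7.png

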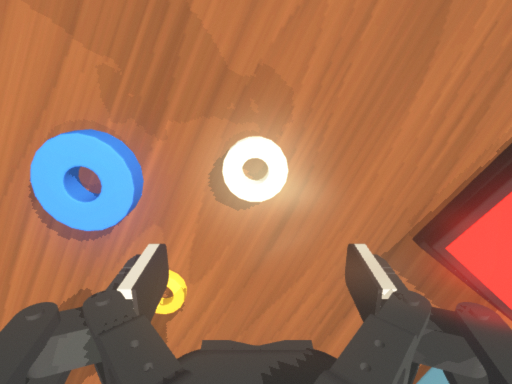

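Run:
```python
from h import *
grasp((.4821,.2584),.0735,.4); look('w8')
```

```text
[0.48231072 0.25857605 0.07395384] [-1.11096004e-04  9.72084264e-05 -6.52190332e-05] [-0.31011044  0.78637155 -0.03965485]
open 0.6041698477161276 [0.48200255 0.25849529 0.07422819] [-1.79709858 -0.00933647  6.91918356]
held 0.5997288093290701 [-0.29281258  0.13624598 -1.74917052] 21.2417
```

View pics/w8.png

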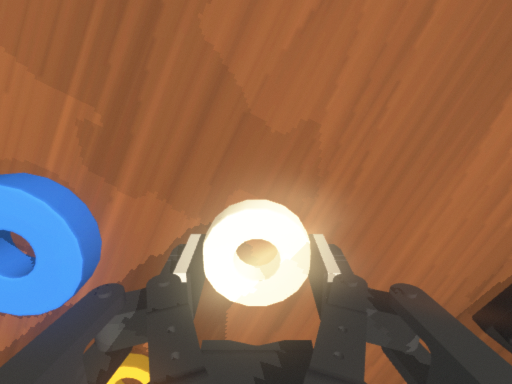

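White is held level at about (257,250). Now I'll thread it the same way, aborting if there is contact at post-top height.

```bash
cat >> h.py <<'E'
def thread(P,h,bottom,lift):
    """h: ring bottom below TCP; bottom: seat height of ring bottom"""
    p=pos(1); arm.line_to(np.r_[p[:2],.20],.35); arm.movep((P[0],P[1],.08+h+.018),QY)
    zs=.08+h+.005; print(goto((P[0],P[1],zs),.1,2),arm.read_time()); f0=F(4); print('f0',f0)
    c=corr(); z=zs; pk=0
    while z>.02+h+.035:
        z-=.0012 if pk<3 else .0009
        arm.line_to(np.r_[P[:2],z]+c,.03); f=np.array(arm.read_ft_force())-f0; print(round(1000*(z-h-.08),1),f.round(1))
        if np.hypot(f[0],f[1])>8 or f[2]>18: print('CAP'); return False
        if z-h-.08>-.003 and f[2]>3:
            if (F(3)-f0)[2]>2.5: print('TOP CONTACT',arm.read_wrist_torque()); return False
        if pk>5 and f[2]<2: print('through'); break
        pk=max(pk,f[2])
    else: return False
    if not seat(P,bottom+h,f0,z): return False
    arm.move_gripper(1.0); print('released',F(2),pos(1),arm.read_opening(),arm.read_time()); return True
E
python3 - <<'E'
from h import *
print(thread((.5723,-.1095),.0742,.038,0)); look('w9')
E
```

```text
[ 0.57214171 -0.10919122  0.15881341] 24.1333
f0 [ 0.13746047 -0.20245607 -0.91387781]
3.8 [-0.9  1.1  0.4]
2.6 [0.  0.2 0.9]
1.4 [ 0.6 -0.1 -0.2]
0.2 [-0.3  0.5  0.7]
-1.0 [0.2 0.3 0.2]
-2.2 [-0.1  0.2  0.1]
-3.4 [ 0.7 -0.1 -0.4]
-4.6 [-0.3  0.3 -0.4]
-5.8 [-0.   0.3 -0.9]
-7.0 [ 0.2 -0.1  2.4]
-8.2 [-0.8  0.1  4.2]
-9.1 [-0.8  1.1  5.7]
-10.0 [-1.2  0.2  6.5]
-10.9 [0.5 0.  2.5]
-11.8 [0.6 0.2 1.6]
through
0.1304 [ 0.4  1.1 -4.1]
0.1184 [-0.4  0.1  1.1]
0.1152 [-0.1  0.  -0. ]
0.1142 0.1139 -0.0 0.6 0.1
0.1132 0.1128 0.5 0.5 -0.2
0.1122 0.1121 -1.5 0.2 1.3
0.1112 0.1112 -0.6 0.5 5.1
at [ 0.57228591 -0.10938864  0.11117988] [-0.67716306  0.88669215  4.60728632]
released [-0.37315919 -0.29887044  0.21384324] [ 0.57209822 -0.10932852  0.11066637] 1.001934360036833 30.375
True
```

View pics/w9.png

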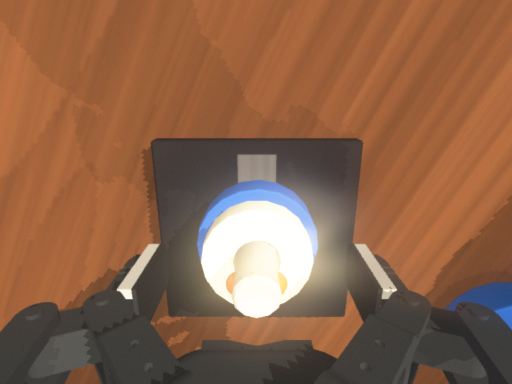

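White is seated on blue, and its upper face shows level round the post at about (257,250). Next the yellow ring, the only yellow one, at top-view (216,236).

Run:
```python
from h import *
xy=approach('w10','yellow',(.4581,.1097),.012,.0425); print(xy)
if xy is not None:
    grasp(xy,.0755,.3); look('w11')
```

```text
[]
[] 32.0
None
```

View pics/w10.png

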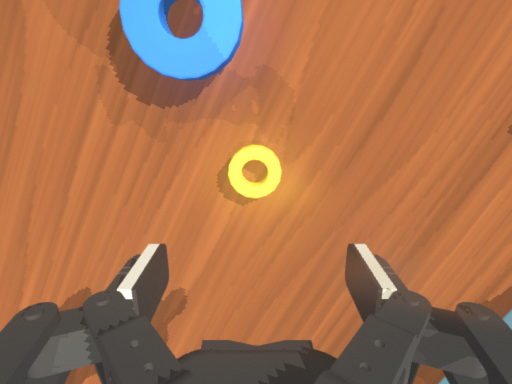

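Run:
```python
import cv2;im=cv2.imread('pics/w10.png');h=cv2.cvtColor(im,cv2.COLOR_BGR2HSV);print(h[145:200:4,256])
```

```text
[[ 27 176 254]
 [ 30 135 255]
 [ 30 137 255]
 [ 30 140 255]
 [ 16 170 194]
 [ 16 173 195]
 [ 16 172 200]
 [ 16 173 205]
 [ 17 172 202]
 [ 17 177 196]
 [ 29 170 255]
 [ 30 138 255]
 [ 30 140 255]
 [ 30 154 255]]
```

The yellow ring is at (255,171). It is only overexposed, so its saturation fell below my mask, and I'll loosen that.

```bash
sed -i "s/(24,150,120),(34,255,255)/(23,90,140),(36,255,255)/" h.py
python3 - <<'E'
from h import *
rs=[r for r in wring('w10','yellow',.012) if abs(r[3]-.043)<.005]; print(rs)
if len(rs)==1 and np.hypot(rs[0][0]-.4581,rs[0][1]-.1097)<.008:
    grasp(rs[0][:2],.0755,.3); look('w11')
E
```

```text
[(0.4572, 0.1096, 0.0425, 0.044, (228, 145, 54, 53))]
[0.45739751 0.10978276 0.07578909] [-5.90720599e-05  1.32989952e-04 -1.43734018e-04] [ 0.75583651 -0.02669731  0.05793662]
open 0.474453480383455 [0.45712264 0.10971018 0.07592981] [0.03543181 1.48169435 6.20672057]
held 0.47230526491440006 [-0.01397164 -0.77328243 -0.13067019] 34.7083
```

View pics/w11.png

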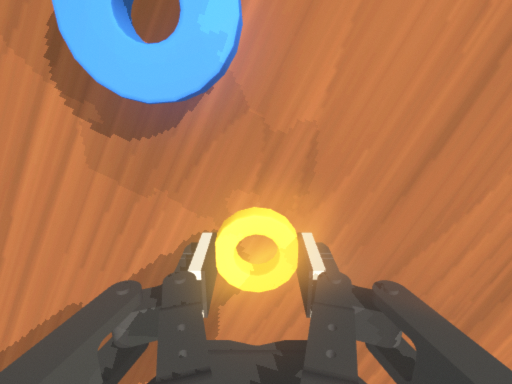

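Yellow is held level at about (257,249). Threading it now.

Run:
```python
from h import *
print(thread((.5723,-.1095),.0759,.053,0)); look('w12')
```

```text
[ 0.57214277 -0.10914804  0.16047174] 37.1583
f0 [-0.45719691 -0.21561913 -0.39358337]
3.8 [ 1.1  0.4 -0.6]
2.6 [ 0.5 -0.3  0.6]
1.4 [ 0.7  0.3 -0.7]
0.2 [ 0.8 -0.8 -0.9]
-1.0 [ 1.  -0.1 -0.1]
-2.2 [-0.1  0.  -1. ]
-3.4 [0.5 0.5 0.3]
-4.6 [1.  0.1 0.1]
-5.8 [ 0.5 -0.4  0.4]
-7.0 [0.5 0.5 1.4]
-8.2 [0.1 0.6 3.6]
-9.1 [-0.9  0.3  5. ]
-10.0 [ 0.6 -0.7  6.3]
-10.9 [ 1.2 -0.8  3.6]
-11.8 [1.3 0.4 2.8]
-12.7 [ 1.5 -1.6  2.2]
-13.6 [ 1.3 -0.5  2.3]
-14.5 [ 1.2 -1.   1.4]
through
0.1319 [ 1.   0.3 -1.5]
0.1309 0.1305 -0.4 -0.3 0.0
0.1299 0.1296 -0.2 -0.2 -0.4
0.1289 0.1287 0.8 -0.7 1.2
0.1279 0.1279 0.7 0.2 3.6
at [ 0.57233789 -0.10943119  0.12784797] [0.08843805 0.03643987 3.5391963 ]
released [ 0.48614783 -0.13442558 -0.00386649] [ 0.57212865 -0.10929948  0.12740711] 1.004380189256778 43.6333
True
```

View pics/w12.png

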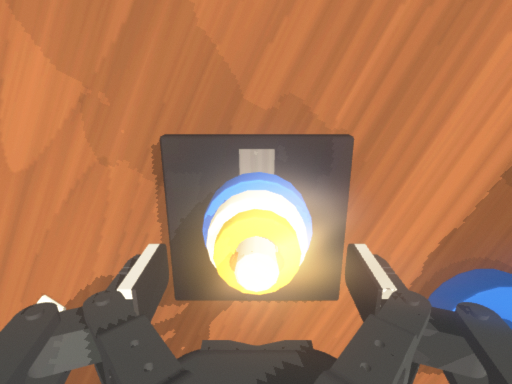

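The yellow ring is on top at about (257,250), with clear gaps to both fingers. I'll retreat straight up and check from the outside cameras.

Run:
```python
from h import *
p=pos(1); arm.line_to(np.r_[p[:2],.30],.2); q=pos(1); arm.line_to((.45,.0,.33),.25)
im=snapshot('scene'); t=snapshot('top'); look('w13')
a=cv2.resize(im[190:265,190:290],None,fx=4,fy=4,interpolation=cv2.INTER_CUBIC)
b=cv2.resize(t[155:230,240:340],None,fx=4,fy=4,interpolation=cv2.INTER_CUBIC)
cv2.imwrite('pics/fin.png',np.hstack([a,b])); cv2.imwrite('pics/fins.png',im)
print(F(2),arm.read_time())
```

```text
[ 0.0263264  -0.14419137  0.02084083] 45.725
```

View pics/fin.png

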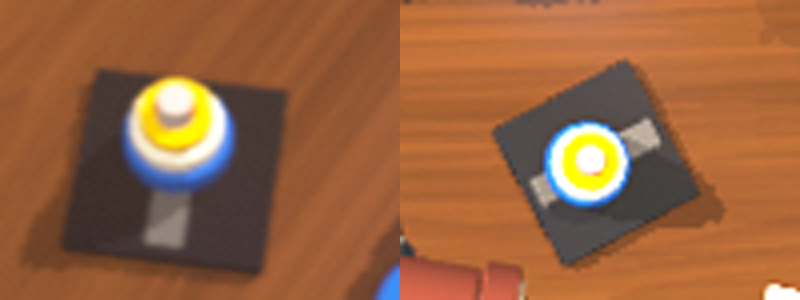

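View pics/fins.png

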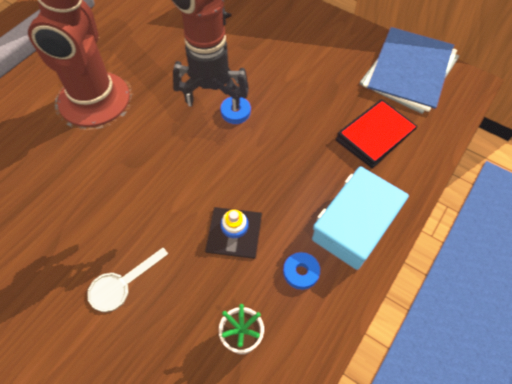

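The stack is concentric and level in both views, at scene (234,222) and top crop (588,163). The other objects are where they were and the robot is clear, so I'm handing in.

```bash
python3 -c "
from station import *
print(ticket.finish_job(), arm.read_time())"
```

```text
the job is handed in; nothing more can be done
the job is handed in; nothing more can be done
```

All three rings are on the post in the right order: blue at the bottom, white on it, yellow on top. I handed the job in at about 46 s of the 72 s allowed; the hand-in reports no verdict.

- **Choosing the blue ring:** there were three. The one I used measured about 61–63 mm across; the other two measured about 80 mm, so they were the look-alikes.
- **Finding the post:** the wrist camera placed it about 9 mm off the slot's middle. Each ring threaded on the first try, with no contact at post-top height.
- **Forces:** the highest push I read was about 7 N, at the nubs, well under the 25 N limit. Each ring then slid down, met about 4–5 N where it should seat, and was released.
- **Last checks:** the outside cameras showed the rings concentric and apparently level. The other things looked unmoved by eye, and the wrist force was near zero with the gripper clear. I did not measure the seated ring heights with a camera; they rest on where contact was felt, within about 1 mm of expected.
- **What went wrong:** the yellow colour mask missed the overexposed ring at first, so I loosened it. The fingers also pressed the shelf with about 4–7 N when closing on each ring.

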